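# Pull the solenoid coil and find the tube spanner for its nut

### The arm

A 7-joint arm with a two-finger parallel gripper is mounted at the origin on the work surface. World frame = base frame: x ahead of the robot, y to its left, z up, the work surface at z = 0. Lengths are in m, angles in degrees, forces in N, time in s.
With the tool pointing down it reaches from about 0.425 to 0.875 m from the base axis. Payload 4.7 kg.
Tool frame: the origin (TCP) lies at the very end of the fingers, on their centre line; the grasp point (between the pads) lies 19 mm behind it; z points along the fingers, y is the line along which they close (so a half turn about z gives the same grasp; the last joint's range is limited). The gripper opens to 87 mm and grips with 3 to 60 N. Pads are 19 mm wide; open, the fingers measure 117 mm over their backs; the gripper's body (75 mm by 190 mm) begins 51 mm behind the grasp point.
Start: joints at [73.344, 18.392, -4.016, 83.108, 1.295, 78.541, -3.26], TCP at [0.195, -0.62, 0.223] pointing down, gripper open.
Joint ranges: [-163.93, 163.93], [-17.29, 119.83], [-79.2, 71.16], [3.27, 140.29], [-89.18, 269.18], [5.43, 117.66], [-154.24, 154.24]. Speed limits (degrees/s): [147.25, 147.25, 180, 180, 180, 180, 180].

### API

Orientations are given as [roll, pitch, yaw] about the fixed x, y, z axes, in that order (R = Rz(yaw) Ry(pitch) Rx(roll)).
In Python, from cell import get_obs, eyes, env gives the robot as it stands.
- The arm moves only by the tool servo_tool, never from a script. Its argument "series" is a list that holds one entry, the list of rows, each a list of 7 numbers: the shift along the tool's x, y, z in units of 300 mm (1.0 is 300 mm), then the turn, a rotation vector about the tool's x, y, z in units of pi rad (1.0 is pi rad), then the opening, from 0 (shut) to 1 (fully open). In form: [[[tx, ty, tz, wx, wy, wz, gripper], ...]]. A call has 1 to 12 rows; each row is the pose to reach, as a shift and turn from the pose commanded when the call began, along the tool's axes at that moment, turning the shorter way round; what a row does not reach only later rows make up. A row lasts 1/12 s, in which the tool goes at most 41.7 mm and 7.16 degrees, less where a joint would pass 70% of its speed; a pose out of reach is approached as far as the arm can. A call with a number of a shift or a turn outside -1 to 1 is refused whole. A call with a gripper value outside its range is refused whole. The fingers move at their own pace and stop on an object; "grip_force" is the grip in N (left out, the last holds). Time passes only in rows, so rows that repeat a pose let the fingers close. It gives the time, the measured TCP pose, the force, the opening and the grip force at its end, in the units of the state.
- get_obs(): the state, without advancing time (a new reading comes with each control period).
- eyes.read_camera(name): name is "scene" or "top" or "wrist"; returns a dict with "frame" (480x640x3 uint8, red, green, blue), "depth" (480x640 float32, m along the optical axis (not along the pixel's ray), 0 where there is no reading), "fx", "fy", "cx", "cy" (pixels), "distortion" ([k1, k2, p1, p2, k3] as OpenCV has them; the pictures are not rectified), "origin" and "rotation" of the camera in the world; the wrist camera has in their place "mount" (4x4, takes a point from camera to tool coordinates, whose origin is the TCP and whose axes are the flange's). Camera axes: x right, y down, z forward; pixel columns grow to the right and rows downward; lengths in m; the calibration is good to about 2 mm. A picture is of the moment at which its call begins: read the wrist's pose just before it.
- env.sign_off(): hands the job in; it is judged then, once.
The state is a dict: "time_s": time; "qpos": joint angles; "joint_velocities": joint speeds; "effort": joint torques, N m; "tool_pos": TCP position; "tool_rot": TCP orientation; "force": force on the tool from outside, world axes, zero at the start; "wrist_torque": the same for the moment, N m; "grip_width": finger opening in m; "grasp_force": force on a finger pad.
Only numpy, scipy, OpenCV 4.12 (cv2) and the standard library are available. Lean on these libraries where they do the work, as an engineer would, in place of code of your own. Each camera call takes 0.05 s, during which the arm holds its last target. There are 200 camera calls.

### The job

The coil on the middle valve of the board is burnt out: slide it straight up off the stem and set it down flat in the blue tray. Then try the tube spanners on the nut that this uncovers until you have the one that fits it, neither too small nor loosely too big; stand those that do not fit back upright on the mat or bench and leave the other parts on the bench alone. Finish holding: the fitting spanner fully home and upright on the nut, still gripped.

Things in the scene. Friction and masses are not known exactly. Their poses are not given: they have to be found in the camera images.
- coil: The wound coil: loose bobbin with black flanges of 44 mm diameter (4 mm thick, at bottom and top) and a copper winding of 40 mm diameter between, 34 mm tall, 17 mm hole through it. About 150 g. At the start it sits over the stem of the middle valve, resting on its nut with its underside 50 mm above the bench; it slides freely. Origin: centre of its underside, z along its axis (up).
- station (a point): Point on the top face of the board at its centre, 10 mm above the bench, where the middle valve (the one that wears the coil) stands: this is the axis of its stem. The board is a fixed white plate 290 x 100 x 10 mm; the point's x runs along its length. The two bare valves stand 95 mm either side of it along that x.
- valve_a: Fixed brass solenoid valve, upright: body 26 mm high; on it a steel hex nut from 26 to 40 mm above the valve's underside (top edge bevelled); above it a round stem 13 mm in diameter, tapered tip, top at 86 mm. Nut 30 or 36 mm across flats, not told which; either valve_a or valve_b is the middle one. Origin: centre of underside, on the board, 10 mm above the bench; at yaw 0 nut flats face +x and -x.
- valve_b: As valve_a, with the other of the two nut sizes. The valves' bodies are 42 x 34 mm in plan, with pipe stubs along their own y to 38 mm either side.
- valve_c: As valve_a but always at the +x (far) end of the board, never the middle one, with a 24 mm nut.
- socket_small: Loose steel tube spanner, yellow band, standing with its open hexagon down, 74 mm tall: lowest 16 mm a hexagonal barrel 34 mm across outer flats, then a round tube 27 mm in diameter to the top (grip there). Hex bore 26 mm across flats, 12 mm deep, for a 24 mm nut; a 17 mm round hole goes on right through, so it passes over a stem. Origin: centre of underside, z up; at yaw 0 flats face +x and -x. 140 g.
- socket_medium: As socket_small but green band, barrel 40 mm, hex bore 32 mm for a 30 mm nut, 180 g; same heights and tube. Home is when a spanner's inside shoulder rests on the nut's top: its underside is then 28 mm above the valve's underside (38 mm above the bench).
- socket_large: As socket_small but red band, barrel 46 mm, hex bore 38 mm for a 36 mm nut, 220 g. A spanner too small for the nut stops with its rim on the nut's top, 10 to 12 mm above home; one too big drops just as far as the right one but hangs loose.
- mat: Fixed black rubber mat 300 x 90 x 3 mm; the three spanners start standing on it in any order in a row along its x, 95 mm apart. Origin: centre of its underside (bench level).
- tray: Fixed blue open tray 140 x 140 mm, 28 mm high, walls and floor 4 mm. Origin: centre of its underside (bench level).
- capacitor: Bystander, leave alone: aluminium can 40 mm diameter, 79 mm tall with terminals, loose. Origin: centre of its underside.
- relay: Bystander, leave alone: black relay 34 x 44 mm, 38 mm tall, loose. Origin: centre of its underside.
- wrench: Bystander, leave alone: open-ended wrench about 160 mm long lying flat along its own x, loose. Origin: on the bench under its middle.
Things that resemble listed ones, but are neither listed nor needed, are in the scene too. Leave any orange look-alike of the socket_medium alone.

How it is judged:
By the outcome, as a careful person would: the job done as asked, in the order asked, and still so for the second after the job is handed in, while the arm keeps its last pose, push and grip.
It also fails if it takes over 72 s, if anything falls off the work surface, if the arm or the gripper's body presses on something with over 40 N, if the wrist force passes 120 N, or if a joint passes its speed limit or range.

## Working session

There is one attempt and no reset: what is moved stays moved. The work goes in short steps, Python scripts to look and compute and a tool call to move; the robot and the scene stay as the last step left them, time stands still between calls to the robot, and variables do not carry over. Pictures are saved under pics/ and viewed, at most 10 in all, crops included, and the job is handed in when it is done.

Besides the shell and the picture viewer there is one more tool, called after ">>>" as name([rows], argument=value, ...), one row to a line, values as JSON. servo_tool: Moves the arm, as the interface text tells. Shifts and turns lie within -1 to 1; 1 stands for 300 mm of shift or pi rad of turn. Its arguments: {"type":"object","properties":{"series":{"type":"array"},"grip_force":{"type":"number"}},"required":["series"]}

```bash
mkdir -p pics; ls
cat > h.py <<'E'
import numpy as np, cv2
from cell import get_obs, eyes, env
from scipy.spatial.transform import Rotation as R
def cam(name):
    o=get_obs(); c=eyes.read_camera(name)
    c['K']=np.array([[c['fx'],0,c['cx']],[0,c['fy'],c['cy']],[0,0,1.]]); c['D']=np.array(c['distortion'],float)
    if 'mount' in c:
        T=np.eye(4); T[:3,:3]=R.from_euler('xyz',o['tool_rot'],degrees=True).as_matrix(); T[:3,3]=o['tool_pos']
        M=T@np.array(c['mount']); c['Rw'],c['o']=M[:3,:3],M[:3,3]
    else: c['Rw'],c['o']=np.array(c['rotation']),np.array(c['origin'])
    c['hsv']=cv2.cvtColor(c['frame'],cv2.COLOR_RGB2HSV)
    return c
def rays(c,uv):
    p=cv2.undistortPoints(np.array(uv,float).reshape(-1,1,2),c['K'],c['D']).reshape(-1,2)
    return np.c_[p,np.ones(len(p))]@c['Rw'].T
def onplane(c,uv,z):
    d=rays(c,uv); return c['o']+d*((z-c['o'][2])/d[:,2])[:,None]
def cloud(c):
    v,u=np.mgrid[0:480,0:640]; d=rays(c,np.c_[u.ravel(),v.ravel()])
    P=c['o']+d*c['depth'].reshape(-1,1); P[c['depth'].ravel()==0]=np.nan
    return P.reshape(480,640,3)
def save(c,n): cv2.imwrite('pics/'+n,c['frame'][:,:,::-1])
E
python3 - <<'E'
from h import *
for n in ('top','scene'):
    c=cam(n); save(c,n+'.png'); print(n,c['o'],c['Rw'],c['fx'],c['D'], (c['depth']>0).mean())
print(get_obs())
E
```

```text
pics
top [0.37360895 0.05517932 1.04231847] [-1.67912185e+02  1.20073572e-01 -9.94826293e+01] 593.445859133557 [-0.00917447  0.          0.          0.          0.        ] 0.996123046875
scene [ 0.91193953 -0.35289357  0.7120217 ] [-141.45879184    0.82458188   41.21817603] 498.38329404877453 [-0.05454486  0.          0.          0.          0.        ] 0.995830078125
{'time_s': 0.1, 'qpos': array([73.34389011, 18.43488922, -4.01659285, 83.16820792,  1.29636333,
       78.5394928 , -3.25894243]), 'joint_velocities': array([ 0.08523873, -0.08280795, -0.01897141, -0.17248467,  0.0092188 ,
       -0.12175371,  0.07711585]), 'effort': array([-2.42542974e-04, -4.92570734e+01, -4.05293601e-01, -3.13399351e+01,
       -6.39047334e-02,  3.94768640e-02,  1.09449613e-04]), 'tool_pos': array([ 0.19487827, -0.6195862 ,  0.22156756]), 'tool_rot': array([-1.79902721e+02,  6.39444659e-03,  1.74680532e+01]), 'force': array([-0.61196845,  1.02626585, -0.24520067]), 'wrist_torque': array([-0.00534146, -0.01270723, -0.02153787]), 'grasp_force': 0.0, 'grip_width': 0.08680906767923867}
```

```bash
sed -i "s/c\['Rw'\],c\['o'\]=np.array(c\['rotation'\])/c['Rw'],c['o']=R.from_euler('xyz',c['rotation'],degrees=True).as_matrix()/" h.py
```

```text
(no output)
```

View pics/top.png

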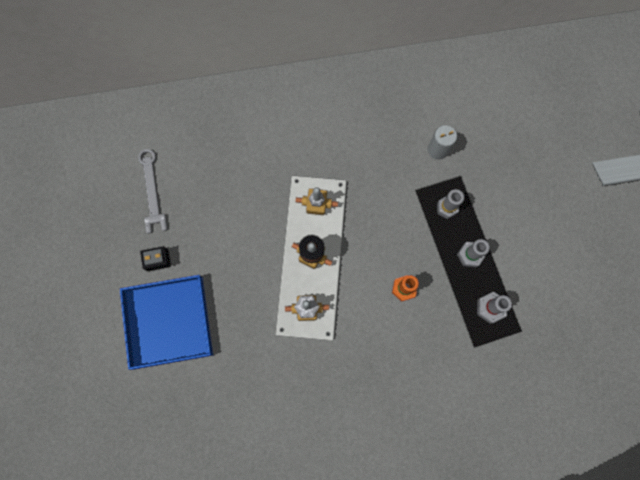

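View pics/scene.png

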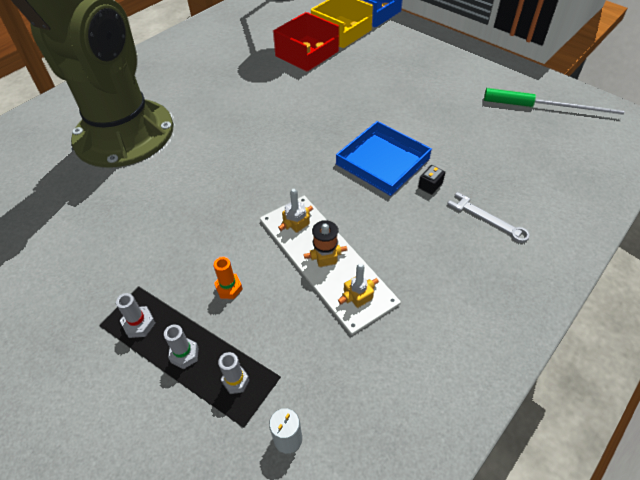

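```bash
cat > m1.py <<'E'
from h import *
for n in ('top','scene'):
    c=cam(n); P=cloud(c); Z=P[:,:,2]; H=c['hsv']
    print(n)
    ok=(Z>0.012)&(Z<0.12)&(P[:,:,0]>0.1)&(P[:,:,0]<0.9)&(abs(P[:,:,1])<0.6)
    nl,L,st,ce=cv2.connectedComponentsWithStats(ok.astype(np.uint8))
    for i in range(1,nl):
        if st[i,4]<40: continue
        m=L==i; z=Z[m]; zt=np.percentile(z,98); q=P[m&(Z>zt-.006)]
        col=np.median(H[m],axis=0)
        print(st[i,4],'px',ce[i].round(),'zmax %.3f'%zt,'topctr',q[:,:2].mean(0).round(4),'ext',np.ptp(q[:,:2],axis=0).round(3),col)
    # board / mat / tray
    for nm,mk,z in (('board',(H[:,:,2]>170)&(H[:,:,1]<40)&(Z<.02)&(Z>0),.01),('mat',(H[:,:,2]<45)&(Z<.012)&(Z>-.01)&(abs(P[:,:,1])<.6),.003),('tray',(H[:,:,0]>100)&(H[:,:,0]<125)&(H[:,:,1]>150)&(Z<.035)&(P[:,:,0]<.8)&(P[:,:,0]>.2),.028)):
        cs,_=cv2.findContours(cv2.morphologyEx(mk.astype(np.uint8),cv2.MORPH_CLOSE,np.ones((9,9))),cv2.RETR_EXTERNAL,cv2.CHAIN_APPROX_NONE)
        k=max(cs,key=cv2.contourArea).reshape(-1,2); w=onplane(c,k,z)[:,:2].astype(np.float32)
        print(nm,cv2.minAreaRect(w))
E
python3 m1.py
```

```text
top
643 px [442. 140.] zmax 0.076 topctr [ 0.7335 -0.2338] ext [0.036 0.035] [ 97.  13. 132.]
1040 px [618. 170.] zmax 0.038 topctr [ 0.6159 -0.534 ] ext [0.024 0.074] [ 98.  12. 149.]
689 px [317. 201.] zmax 0.094 topctr [0.6642 0.0056] ext [0.012 0.012] [ 19. 111. 139.]
452 px [450. 202.] zmax 0.078 topctr [ 0.6199 -0.2241] ext [0.026 0.027] [110.   11.  109.5]
837 px [312. 251.] zmax 0.094 topctr [0.5727 0.0294] ext [0.015 0.017] [60. 41. 49.]
568 px [473. 252.] zmax 0.078 topctr [ 0.5281 -0.2473] ext [0.026 0.026] [110.   11.  113.5]
578 px [155. 258.] zmax 0.038 topctr [0.6116 0.3022] ext [0.033 0.042] [98.5 19.  55. ]
1182 px [162. 320.] zmax 0.030 topctr [0.4989 0.2978] ext [0.141 0.142] [110. 186. 135.]
460 px [406. 287.] zmax 0.075 topctr [ 0.4884 -0.1208] ext [0.026 0.026] [ 11. 194. 169.]
700 px [494. 306.] zmax 0.077 topctr [ 0.4302 -0.2619] ext [0.026 0.027] [114.  10. 127.]
717 px [307. 307.] zmax 0.094 topctr [0.481  0.0537] ext [0.012 0.012] [ 27.  15. 143.]
board ((0.5726461410522461, 0.03087332844734192), (0.0969524011015892, 0.28699013590812683), 75.4315185546875)

[... 935 characters left out ...]
4.]
1001 px [133. 315.] zmax 0.078 topctr [ 0.4305 -0.2644] ext [0.028 0.026] [107.  19. 102.]
927 px [180. 346.] zmax 0.078 topctr [ 0.5286 -0.2497] ext [0.028 0.026] [108.  19.  96.]
800 px [232. 372.] zmax 0.079 topctr [ 0.6196 -0.2274] ext [0.027 0.027] [107.5  20.  101. ]
1117 px [285. 429.] zmax 0.078 topctr [ 0.7317 -0.2358] ext [0.035 0.034] [ 97.  16. 237.]
board ((0.4388428330421448, 0.16020774841308594), (1.3420294523239136, 1.0302047729492188), 89.67413330078125)
mat ((0.52196204662323, -0.24360214173793793), (0.2985515594482422, 0.08909188210964203), 8.501689910888672)
tray ((0.5041908621788025, 0.28578636050224304), (0.1526123285293579, 0.16178447008132935), 0.4006993770599365)
```

```bash
cat > go.py <<'E'
import sys; from h import *
# usage: go.py x y z yaw
x,y,z,yaw=map(float,sys.argv[1:5]); o=get_obs()
A=R.from_euler('xyz',o['tool_rot'],degrees=True); B=R.from_euler('xyz',[180,0,yaw],degrees=True)
d=A.inv().apply(np.array([x,y,z])-o['tool_pos']); w=(A.inv()*B).as_rotvec()
print('t',o['time_s'],'pos',o['tool_pos'].round(4),'rot',o['tool_rot'].round(2),'F',o['force'].round(1),'grip',round(o['grip_width'],4),round(o['grasp_force'],1))
print('cmd',(d/.3).round(4),(w/np.pi).round(4),'rows',np.linalg.norm(d)/.0417,np.degrees(np.linalg.norm(w))/7.16)
E
python3 go.py .573 .028 .25 -14.7
```

```text
t 0.2 pos [ 0.1949 -0.6197  0.2219] rot [-1.7993e+02  1.0000e-02  1.7460e+01] F [ 0.6  1.  -0.2] grip 0.0869 0.0
cmd [ 1.8501 -1.6815 -0.092 ] [-3.000e-04  1.000e-04  1.787e-01] rows 17.998403285304324 4.492130941916824
```

>>> servo_tool([
  [[0.925,-0.84,-0.05,0,0,0.179,1],[0.925,-0.84,-0.05,0,0,0.179,1],[0.925,-0.84,-0.05,0,0,0.179,1],[0.925,-0.84,-0.05,0,0,0.179,1],[0.925,-0.84,-0.05,0,0,0.179,1],[0.925,-0.84,-0.05,0,0,0.179,1],[0.925,-0.84,-0.05,0,0,0.179,1],[0.925,-0.84,-0.05,0,0,0.179,1],[0.925,-0.84,-0.05,0,0,0.179,1]],
])

```text
time_s: 0.95
tool_pos: [0.3838, -0.2958, 0.2376]
tool_rot: [180.0, -0.0, -14.8]
force: [0.9, -1.0, -0.1]
grip_width: 0.0872
grasp_force: 0.0
```

```bash
python3 go.py .573 .028 .25 -14.7; python3 -c "
from h import *
print(get_obs()['qpos'].round(1)); c=cam('wrist'); print(np.array(c['mount']).round(3),c['fx'])"
```

```text
t 0.95 pos [ 0.3838 -0.2958  0.2376] rot [ 1.7997e+02 -1.0000e-02 -1.4760e+01] F [ 0.9 -1.  -0.1] grip 0.0872 0.0
cmd [ 0.3347 -1.2043 -0.0418] [ 0.0002 -0.0001 -0.0004] rows 8.997509146285715 0.010005514430696198
[ 51.6  -1.6 -16.7 104.   -0.4  77.5 -69.8]
[[-0.    -0.961 -0.277  0.076]
 [ 1.    -0.001  0.002  0.   ]
 [-0.002 -0.277  0.961 -0.161]
 [ 0.     0.     0.     1.   ]] 402.0728282717645
```

>>> servo_tool([
  [[0.278,-1.0,-0.035,0,0,0,1],[0.278,-1.0,-0.035,0,0,0,1],[0.278,-1.0,-0.035,0,0,0,1],[0.278,-1.0,-0.035,0,0,0,1],[0.278,-1.0,-0.035,0,0,0,1],[0.278,-1.0,-0.035,0,0,0,1],[0.278,-1.0,-0.035,0,0,0,1],[0.278,-1.0,-0.035,0,0,0,1]],
])

```text
time_s: 1.67
tool_pos: [0.5421, -0.0228, 0.2484]
tool_rot: [-179.8, -0.1, -14.4]
force: [-1.5, 0.4, -0.1]
grip_width: 0.0867
grasp_force: 0.0
```

>>> servo_tool([
  [[0.056,-0.204,0,0,0,0,1],[0.056,-0.204,0,0,0,0,1],[0.056,-0.204,0,0,0,0,1]],
])

```text
time_s: 1.92
tool_pos: [0.5733, 0.0325, 0.2477]
tool_rot: [-179.8, 0.0, -14.3]
force: [-1.4, 0.3, -0.9]
grip_width: 0.0869
grasp_force: 0.0
```

```bash
cat > m2.py <<'E'
import sys; from h import *
c=cam('wrist'); save(c,sys.argv[1]); P=cloud(c); Z=P[:,:,2]
def at(zmin,zmax,x,y,r):
    q=P[(Z>zmin)&(Z<zmax)&(np.hypot(P[:,:,0]-x,P[:,:,1]-y)<r)]; return q
for n,x,y in (('near',.482,.0527),('mid',.5733,.0284),('far',.665,.0047)):
    for a,b,r in ((.085,.1,.02),(.079,.087,.03),(.046,.053,.03)):
        q=at(a,b,x,y,r)
        if len(q)>20: print(n,a,len(q),'mean',q.mean(0).round(4),'minAreaRect',cv2.minAreaRect(q[:,:2].astype(np.float32)))
E
python3 m2.py w1.png; python3 go.py .573 .028 .25 -14.7
```

```text
near 0.085 111 mean [0.4833 0.0522 0.0904] minAreaRect ((0.4830678701400757, 0.052331071346998215), (0.011615565977990627, 0.006103605031967163), 78.05677795410156)
near 0.079 58 mean [0.4843 0.0517 0.0832] minAreaRect ((0.48393234610557556, 0.051945436745882034), (0.011741120368242264, 0.004337359685450792), 73.58949279785156)
near 0.046 800 mean [0.4831 0.0521 0.0485] minAreaRect ((0.47990986704826355, 0.0528312586247921), (0.04060417786240578, 0.03607967495918274), 83.22283172607422)
mid 0.085 203 mean [0.5725 0.029  0.0921] minAreaRect ((0.5699677467346191, 0.030025942251086235), (0.01246312353760004, 0.016006354242563248), 59.36494064331055)
mid 0.079 1777 mean [0.5723 0.0289 0.0827] minAreaRect ((0.5717418193817139, 0.029064765200018883), (0.04269823059439659, 0.04263533651828766), 43.69498825073242)
mid 0.046 139 mean [0.5848 0.0257 0.0516] minAreaRect ((0.5789672136306763, 0.026732102036476135), (0.035247500985860825, 0.02948063611984253), 42.76643753051758)
far 0.085 222 mean [0.6629 0.0054 0.0925] minAreaRect ((0.6628329157829285, 0.005043381359428167), (0.012055205181241035, 0.011712091974914074), 75.65886688232422)
far 0.046 443 mean [0.6621 0.0054 0.0483] minAreaRect ((0.6628329157829285, 0.005033317022025585), (0.02671041339635849, 0.023405203595757484), 72.00691986083984)
t 1.9667 pos [0.5725 0.0292 0.2476] rot [-1.7991e+02  6.0000e-02 -1.4430e+01] F [-0.1 -0.   0.1] grip 0.0871 0.0
cmd [ 0.0025  0.0035 -0.0082] [-0.0005  0.0004  0.0015] rows 0.06655047135021366 0.040580405391977464
```

View pics/w1.png

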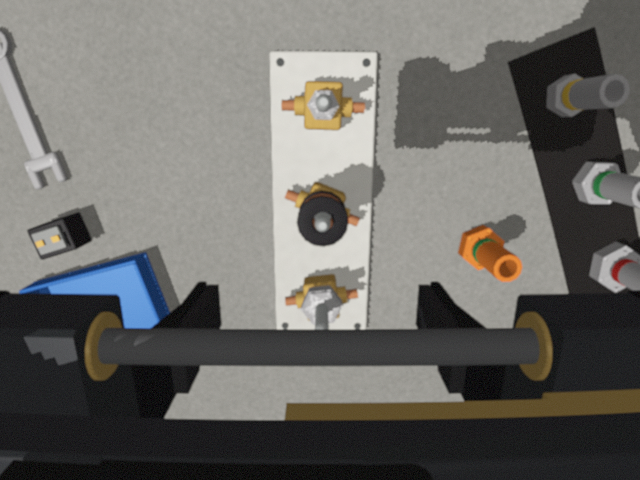

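>>> servo_tool([
  [[0,0,0.4,0,0,0.0015,1],[0,0,0.4,0,0,0.0015,1],[0,0,0.4,0,0,0.0015,1],[0,0,0.5,0,0,0.0015,1],[0,0,0.56,0,0,0.0015,1],[0,0,0.6,0,0,0.0015,1],[0,0,0.642,0,0,0.0015,1],[0,0,0.642,0,0,0.0015,1]],
], grip_force=15)

```text
time_s: 2.63
tool_pos: [0.5709, 0.0248, 0.0534]
tool_rot: [179.9, 0.2, -15.1]
force: [-0.6, 0.0, 0.2]
grip_width: 0.0872
grasp_force: 0.0
```

>>> servo_tool([
  [[0,0,0,0,0,0,0.35],[0,0,0,0,0,0,0.35],[0,0,0,0,0,0,0.35],[0,0,0,0,0,0,0.35],[0,0,0,0,0,0,0.35],[0,0,0,0,0,0,0.35],[0,0,0,0,0,0,0.35],[0,0,0,0,0,0,0.35]],
], grip_force=15)

```text
time_s: 3.3
tool_pos: [0.5729, 0.0277, 0.0558]
tool_rot: [-179.8, -0.1, -15.0]
force: [1.4, 2.2, 0.4]
grip_width: 0.0421
grasp_force: 15.1
```

```bash
python3 go.py .573 .028 .055 -14.7
```

```text
t 3.3 pos [0.5729 0.0277 0.0558] rot [-1.7985e+02 -6.0000e-02 -1.5000e+01] F [1.4 2.2 0.4] grip 0.0421 15.1
cmd [ 0.0002 -0.0011  0.0027] [-0.0008 -0.0003 -0.0017] rows 0.021056593500407367 0.04763781350712525
```

>>> servo_tool([
  [[0,0,-0.04,0,0,0,0.3],[0,0,-0.09,0,0,0,0.3],[0,0,-0.15,0,0,0,0.3],[0,0,-0.22,0,0,0,0.3],[0,0,-0.29,0,0,0,0.3],[0,0,-0.35,0,0,0,0.3],[0,0,-0.35,0,0,0,0.3]],
], grip_force=20)

```text
time_s: 3.88
tool_pos: [0.5743, 0.0261, 0.164]
tool_rot: [-180.0, -0.3, -15.0]
force: [1.1, -0.1, -0.8]
grip_width: 0.0414
grasp_force: 19.9
```

```bash
python3 go.py .499 .295 .15 0
```

```text
t 3.8833 pos [0.5743 0.0261 0.164 ] rot [-179.96   -0.34  -15.03] F [ 1.1 -0.1 -0.8] grip 0.0414 19.9
cmd [-0.4753 -0.8006  0.0446] [ 0.     -0.0019 -0.0835] rows 6.70585979979108 2.099608411200806
```

>>> servo_tool([
  [[-0.04,-0.07,0,0,0,0,0.3],[-0.12,-0.2,0,0,0,-0.02,0.3],[-0.475,-0.8,0,0,0,-0.084,0.3],[-0.475,-0.8,0,0,0,-0.084,0.3],[-0.475,-0.8,0,0,0,-0.084,0.3],[-0.475,-0.8,0.04,0,0,-0.084,0.3],[-0.475,-0.8,0.04,0,0,-0.084,0.3],[-0.475,-0.8,0.04,0,0,-0.084,0.3],[-0.475,-0.8,0.04,0,0,-0.084,0.3],[-0.475,-0.8,0.04,0,0,-0.084,0.3]],
])

```text
time_s: 4.72
tool_pos: [0.4959, 0.2946, 0.147]
tool_rot: [179.9, 0.1, 0.2]
force: [-0.6, -0.1, -2.3]
grip_width: 0.0412
grasp_force: 19.9
```

```bash
python3 go.py .499 .295 .01 0.4
python3 - <<'E'
from h import *
c=cam('top');P=cloud(c);H=c['hsv'];Z=P[:,:,2]
# coil bottom check from scene view
c=cam('scene');save(c,'s2.png');P=cloud(c);Z=P[:,:,2];H=c['hsv']
m=(np.hypot(P[:,:,0]-.499,P[:,:,1]-.295)<.045)&(Z>.06)&(Z<.2)
cop=m&(H[:,:,0]<20)&(H[:,:,1]>120)
print('copper z range',np.percentile(Z[cop],[2,98]) if cop.sum() else None,cop.sum(),P[cop].mean(0))
E
```

```text
t 4.7167 pos [0.4959 0.2946 0.147 ] rot [1.7991e+02 1.1000e-01 2.0000e-01] F [-0.6 -0.1 -2.3] grip 0.0412 19.9
cmd [ 0.0112 -0.002   0.4565] [ 0.0005  0.0006 -0.0011] rows 3.2854621418038654 0.033668998298589096
copper z range [0.14551577 0.17505479] 163 [0.50907272 0.28618397 0.15937222]
```

>>> servo_tool([
  [[0.011,0,0.1,0,0,0,0.3],[0.011,0,0.2,0,0,0,0.3],[0.011,0,0.3,0,0,0,0.3],[0.011,0,0.36,0,0,0,0.3],[0.011,0,0.4,0,0,0,0.3],[0.011,0,0.425,0,0,0,0.3],[0.011,0,0.44,0,0,0,0.3],[0.011,0,0.44,0,0,0,0.3],[0.011,0,0.44,0,0,0,0.3]],
])

```text
time_s: 5.57
tool_pos: [0.501, 0.295, 0.0174]
tool_rot: [-180.0, -0.1, 0.1]
force: [-0.3, -0.4, -1.2]
grip_width: 0.0414
grasp_force: 19.9
```

```bash
python3 go.py .499 .295 .01 0.4
```

```text
t 5.5667 pos [0.501  0.295  0.0174] rot [-1.7997e+02 -9.0000e-02  7.0000e-02] F [-0.3 -0.4 -1.2] grip 0.0414 19.9
cmd [-0.0067 -0.      0.0245] [-0.0002 -0.0005 -0.0018] rows 0.18270527266539666 0.047823772756115684
```

>>> servo_tool([
  [[0,0,0.01,0,0,0,0.3],[0,0,0.018,0,0,0,0.3],[0,0,0.024,0,0,0,0.3],[0,0,0.024,0,0,0,0.3]],
])

```text
time_s: 5.9
tool_pos: [0.5005, 0.295, 0.0098]
tool_rot: [-180.0, -0.1, 0.1]
force: [-0.7, -1.2, 1.6]
grip_width: 0.0412
grasp_force: 19.7
```

```bash
python3 go.py .499 .295 .01 0.4
```

```text
t 5.9 pos [0.5005 0.295  0.0098] rot [-1.8e+02 -6.0e-02  1.0e-01] F [-0.7 -1.2  1.6] grip 0.0412 19.7
cmd [-0.0052  0.     -0.0007] [-0.     -0.0003 -0.0017] rows 0.03742089157885155 0.042532598896924304
```

>>> servo_tool([
  [[0,0,0.002,0,0,0,0.3],[0,0,0.002,0,0,0,0.66],[0,0,0.002,0,0,0,0.66],[0,0,0.002,0,0,0,0.66],[0,0,0.002,0,0,0,0.66],[0,0,-0.1,0,0,0,0.66],[0,0,-0.25,0,0,0,0.66],[0,0,-0.4,0,0,0,0.66],[0,0,-0.6,0,0,0,1],[0,0,-0.6,0,0,0,1]],
])

```text
time_s: 6.73
tool_pos: [0.5012, 0.296, 0.1937]
tool_rot: [-179.9, -0.3, 0.1]
force: [1.1, 0.5, -0.3]
grip_width: 0.0645
grasp_force: 0.0
```

```bash
python3 - <<'E'
from h import *
c=cam('wrist');save(c,'w2.png');P=cloud(c);Z=P[:,:,2]
m=(np.hypot(P[:,:,0]-.499,P[:,:,1]-.295)<.05)&(Z>.03)&(Z<.1)
q=P[m]; print('coil',m.sum(),q.mean(0),np.percentile(q[:,2],[5,50,95]))
E
python3 go.py .5283 -.2485 .25 8.5
```

```text
coil 1851 [0.49918321 0.29388043 0.03657224] [0.0352333  0.03666015 0.03785796]
t 6.7833 pos [0.5031 0.2974 0.1977] rot [-1.7973e+02 -6.1000e-01  1.1000e-01] F [2.4 1.5 2.5] grip 0.0678 0.0
cmd [ 0.0823  1.819  -0.182 ] [-0.0012 -0.0035 -0.0466] rows 13.165200386548705 1.1752879937781782
```

>>> servo_tool([
  [[0.24,0.9,-0.18,0,0,0,1],[0.24,0.9,-0.18,0,0,0,1],[0.24,0.9,-0.18,0,0,0,1],[0.24,0.9,-0.18,0,0,0,1],[0.24,0.9,-0.18,0,0,0,1],[0.24,0.9,-0.18,0,0,0,1],[0.24,0.9,-0.18,0,0,0,1],[0.24,0.9,-0.18,0,0,0,1],[0.24,0.9,-0.18,0,0,0,1]],
])

```text
time_s: 7.53
tool_pos: [0.573, 0.0217, 0.2427]
tool_rot: [180.0, 0.0, -0.2]
force: [-1.0, 1.4, -0.1]
grip_width: 0.0871
grasp_force: 0.0
```

```bash
cat > m3.py <<'E'
from h import *
c=cam('wrist'); save(c,'w3.png'); P=cloud(c); Z=P[:,:,2]
def hexyaw(q):
    # support-function width by angle: flats normal at min width (mod 60)
    h=cv2.convexHull(q.astype(np.float32)).reshape(-1,2)
    a=np.radians(np.arange(0,180,1.)); w=np.ptp(h@np.c_[np.cos(a),np.sin(a)].T,axis=0)
    f=w.reshape(3,60).mean(0); i=f.argmin(); ph=(np.angle(((w)*np.exp(6j*a)).sum())+np.pi)/6
    return i,np.degrees(ph)%60,f.min(),f.max()
for n,x,y in (('near',.4815,.0527),('mid',.5725,.0285),('far',.6635,.0047)):
    r=np.hypot(P[:,:,0]-x,P[:,:,1]-y)
    q=P[(Z>.045)&(Z<.055)&(r<.03)]; s=P[(Z>.085)&(Z<.1)&(r<.02)]
    print(n,len(q),hexyaw(q[:,:2]) if len(q)>30 else '',cv2.minEnclosingCircle(q[:,:2].astype(np.float32)) if len(q) else '','stem',s.mean(0))
E
python3 m3.py; cd pics; python3 -c "
import cv2; i=cv2.imread('w3.png'); cv2.imwrite('w3c.png',cv2.resize(i[100:340,220:460],None,fx=2.5,fy=2.5,interpolation=cv2.INTER_CUBIC))"
```

```text
near 867 (np.int64(53), np.float64(52.598141914845556), np.float64(0.03656823570900763), np.float64(0.04150083527221847)) ((0.4798530340194702, 0.05312204360961914), 0.021165648475289345) stem [0.48342271 0.0529964  0.0903698 ]
mid 639 (np.int64(24), np.float64(23.637740148467657), np.float64(0.03019705030916768), np.float64(0.03252277678503504)) ((0.5719010829925537, 0.029182713478803635), 0.017058884724974632) stem [0.57265313 0.02919157 0.09214225]
far 446 (np.int64(43), np.float64(43.42917816386274), np.float64(0.023529485792899818), np.float64(0.026280342969282323)) ((0.6630406379699707, 0.005460843909531832), 0.013419446535408497) stem [0.66290263 0.0059167  0.09245694]
```

View pics/w3c.png

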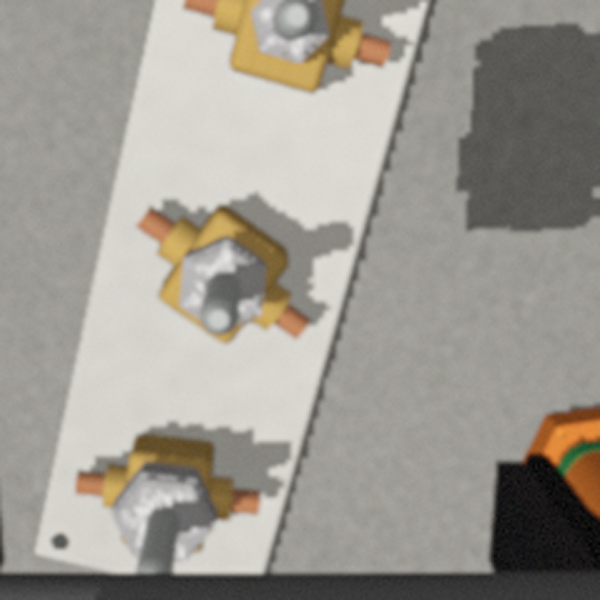

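>>> servo_tool([
  [[-0.15,0.9,-0.02,0,0,0,1],[-0.15,0.9,-0.02,0,0,0,1],[-0.15,0.9,-0.02,0,0,0,1],[-0.15,0.9,-0.02,0,0,0,1],[-0.15,0.9,-0.02,0,0,0,1],[-0.15,0.9,-0.02,0,0,0,1],[-0.15,0.9,-0.02,0,0,0,1],[-0.15,0.9,-0.02,0,0,0,1],[-0.15,0.9,-0.02,0,0,0,1]],
])

```text
time_s: 8.33
tool_pos: [0.5279, -0.2448, 0.2484]
tool_rot: [-179.9, 0.0, 0.1]
force: [0.0, 1.3, 0.0]
grip_width: 0.0871
grasp_force: 0.0
```

```bash
cat > m4.py <<'E'
from h import *
from m3 import hexyaw
E
sed -i 's/^for n,x,y/if __name__=="__main__":\n  for n,x,y/; s/^c=cam.*w3.png.*/def load():\n  global c,P,Z\n  c=cam("wrist"); P=cloud(c); Z=P[:,:,2]/' m3.py
python3 - <<'E'
s=open('m3.py').read(); s=s[:s.index('if __name__')]; s=s.replace('def load','def load'); open('m3.py','w').write(s)
E
python3 - <<'E'
from h import *
import m3
o=get_obs(); print(o['tool_pos'],o['tool_rot'],o['qpos'].round(1))
m3.load(); P,Z,c=m3.P,m3.Z,m3.c; save(c,'w4.png'); H=c['hsv']
for n,x,y in (('yellow',.620,-.226),('green',.5283,-.2485),('red',.4303,-.263)):
    r=np.hypot(P[:,:,0]-x,P[:,:,1]-y)
    t=P[(Z>.072)&(Z<.084)&(r<.02)]; b=P[(Z>.008)&(Z<.023)&(r<.032)]
    print(n,len(t),len(b)); 
    if len(t)>20: print(' top',cv2.minEnclosingCircle(t[:,:2].astype(np.float32)),np.median(t[:,2]))
    if len(b)>20: print(' base',m3.hexyaw(b[:,:2]),cv2.minEnclosingCircle(b[:,:2].astype(np.float32)))
# stubs of middle valve from saved w3 not available; top view:
c=cam('top');P=cloud(c);H=c['hsv'];Z=P[:,:,2]
m=(H[:,:,0]<13)&(H[:,:,1]>110)&(np.hypot(P[:,:,0]-.5727,P[:,:,1]-.029)<.045)&(Z>.011)
q=P[m][:,:2];print('stub',m.sum(),cv2.minAreaRect(q.astype(np.float32)),cv2.fitLine(q.astype(np.float32),cv2.DIST_L2,0,.01,.01).ravel())
E
```

```text
[ 0.52785871 -0.24475478  0.24836716] [-1.79922204e+02  4.73635315e-02  6.00707367e-02] [ 47.6  11.5 -29.1  90.1   5.6  80.  -72. ]
yellow 559 302
 top ((0.6178380846977234, -0.22678528726100922), 0.013463929295539856) 0.07555888436138386
 base (np.int64(20), np.float64(18.13713511070614), np.float64(0.03391047931311409), np.float64(0.03592019771607367)) ((0.6178107261657715, -0.22702351212501526), 0.019287437200546265)
green 467 629
 top ((0.5262883305549622, -0.24991220235824585), 0.0134749636054039) 0.07541689000281271
 base (np.int64(45), np.float64(47.806804369191184), np.float64(0.039893920298370876), np.float64(0.0430102663299837)) ((0.5267494320869446, -0.25000953674316406), 0.022682415321469307)
red 285 941
 top ((0.4291841387748718, -0.26469460129737854), 0.013373451307415962) 0.07535278073283724
 base (np.int64(15), np.float64(13.285200672426141), np.float64(0.04647220002576772), np.float64(0.051227604281228155)) ((0.42850780487060547, -0.26518890261650085), 0.026500863954424858)
stub 43 ((0.5722705125808716, 0.030237622559070587), (0.0735146552324295, 0.007075976580381393), 53.5040168762207) [0.58739877 0.8092976  0.56944406 0.02649107]
```

View pics/w4.png

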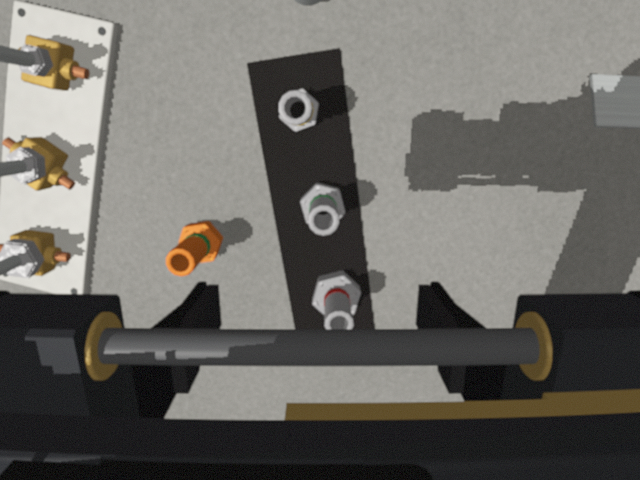

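>>> servo_tool([
  [[-0.255,0.015,0.16,0,0,0,1],[-0.255,0.015,0.16,0,0,0,1],[-0.255,0.015,0.16,0,0,0,1],[-0.255,0.015,0.16,0,0,0,1],[-0.255,0.015,0.16,0,0,0,1]],
])

```text
time_s: 8.85
tool_pos: [0.4526, -0.248, 0.2017]
tool_rot: [180.0, -0.1, 0.3]
force: [-0.1, -0.9, 0.3]
grip_width: 0.0871
grasp_force: 0.0
```

```bash
cat > m5.py <<'E'
from h import *
import m3
m3.load(); P,Z,c=m3.P,m3.Z,m3.c; save(c,'w5.png'); H=c['hsv']
r=np.hypot(P[:,:,0]-.527,P[:,:,1]+.25)
for lo,hi in ((.012,.024),(.014,.022)):
    b=P[(Z>lo)&(Z<hi)&(r<.03)]; print('depth',len(b),np.median(b[:,2]),m3.hexyaw(b[:,:2]),cv2.minEnclosingCircle(b[:,:2].astype(np.float32)))
t=P[(Z>.07)&(Z<.084)&(r<.02)]; print('top',cv2.minEnclosingCircle(t[:,:2].astype(np.float32)))
m=((r<.035)&(H[:,:,2]>75)).astype(np.uint8)
cs,_=cv2.findContours(m,cv2.RETR_EXTERNAL,cv2.CHAIN_APPROX_NONE); k=max(cs,key=cv2.contourArea).reshape(-1,2)
w=onplane(c,k,.018)[:,:2]; print('colour',len(k),m3.hexyaw(w),cv2.minEnclosingCircle(w.astype(np.float32)))
E
python3 m5.py; cd pics; python3 -c "
import cv2; i=cv2.imread('w5.png'); cv2.imwrite('w5c.png',cv2.resize(i[40:240,220:420],None,fx=3,fy=3,interpolation=cv2.INTER_CUBIC))"; cd ..; python3 go.py .527 -.249 .046 0
```

```text
depth 914 0.017746672931787888 (np.int64(45), np.float64(46.01457787766918), np.float64(0.04047584662204431), np.float64(0.04547708319237156)) ((0.5260749459266663, -0.2500877380371094), 0.02291945181787014)
depth 909 0.017746157411652252 (np.int64(45), np.float64(46.01457787766918), np.float64(0.04047584662204431), np.float64(0.04547708319237156)) ((0.5260749459266663, -0.2500877380371094), 0.02291945181787014)
top ((0.5260536074638367, -0.24982425570487976), 0.013527827337384224)
colour 153 (np.int64(45), np.float64(45.30546503458446), np.float64(0.042132117738300966), np.float64(0.04670684403760398)) ((0.5257408618927002, -0.24948978424072266), 0.023672278970479965)
t 8.9 pos [ 0.4537 -0.2484  0.2025] rot [ 1.7994e+02 -1.6000e-01  2.8000e-01] F [ 0.6 -0.3  1.1] grip 0.0868 0.0
cmd [0.243  0.0028 0.5222] [ 0.0003 -0.0009  0.0016] rows 4.143839065312166 0.045559794021039185
```

View pics/w5c.png

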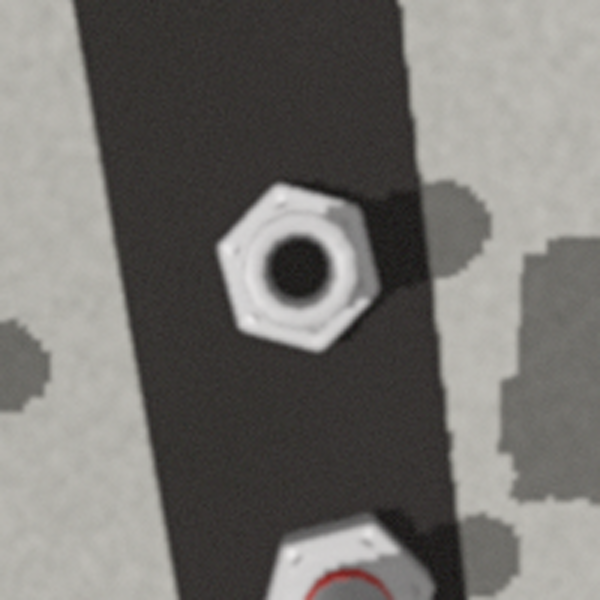

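>>> servo_tool([
  [[0.241,0.005,0.1,0,0,0,1],[0.241,0.005,0.2,0,0,0,1],[0.241,0.005,0.32,0,0,0,1],[0.241,0.005,0.42,0,0,0,1],[0.241,0.005,0.49,0,0,0,1],[0.241,0.005,0.528,0,0,0,1],[0.241,0.005,0.528,0,0,0,1],[0.241,0.005,0.528,0,0,0,1]],
])

```text
time_s: 9.57
tool_pos: [0.5256, -0.2509, 0.0439]
tool_rot: [180.0, -0.1, 0.2]
force: [1.2, 0.1, 1.0]
grip_width: 0.0867
grasp_force: 0.0
```

```bash
python3 go.py .526 -.250 .044 0
```

```text
t 9.5667 pos [ 0.5256 -0.2509  0.0439] rot [ 1.7999e+02 -1.2000e-01  1.5000e-01] F [1.2 0.1 1. ] grip 0.0867 0.0
cmd [ 0.0012 -0.003  -0.0003] [ 0.     -0.0006  0.0009] rows 0.022957033743926457 0.026877246728458745
```

>>> servo_tool([
  [[0,0,0,0,0,0,0.15],[0,0,0,0,0,0,0.15],[0,0,0,0,0,0,0.15],[0,0,0,0,0,0,0.15],[0,0,0,0,0,0,0.15],[0,0,0,0,0,0,0.15],[0,0,0,0,0,0,0.15],[0,0,0,0,0,0,0.15],[0,0,0,0,0,0,0.15],[0,0,0,0,0,0,0.15]],
], grip_force=25)

```text
time_s: 10.4
tool_pos: [0.5238, -0.2509, 0.0427]
tool_rot: [-180.0, 0.0, 0.1]
force: [0.2, 1.8, 1.0]
grip_width: 0.0281
grasp_force: 0.5
```

>>> servo_tool([
  [[0,0,-0.03,0,0,0,0.15],[0,0,-0.1,0,0,0,0.15],[0,0,-0.2,0,0,0,0.15],[0,0,-0.3,0,0,0,0.15],[0,0,-0.4,0,0,0,0.15],[0,0,-0.48,0,0,0,0.15],[0,0,-0.5,0,0,0,0.15],[0,0,-0.5,0,0,0,0.15]],
])

```text
time_s: 11.07
tool_pos: [0.525, -0.2517, 0.1951]
tool_rot: [179.9, -0.2, 0.1]
force: [0.4, 0.4, -2.3]
grip_width: 0.0262
grasp_force: 25.0
```

```bash
python3 go.py .5728 .029 .185 -21.8
```

```text
t 11.0667 pos [ 0.525  -0.2517  0.1951] rot [ 1.7986e+02 -2.1000e-01  1.0000e-01] F [ 0.4  0.4 -2.3] grip 0.0262 25.0
cmd [ 0.1607 -0.9353  0.0321] [ 0.0005 -0.0013  0.1216] rows 6.831486316856175 3.0582927671389584
```

>>> servo_tool([
  [[0.01,-0.05,0,0,0,0.01,0.15],[0.04,-0.17,0,0,0,0.03,0.15],[0.16,-0.937,0,0,0,0.121,0.15],[0.16,-0.937,0,0,0,0.121,0.15],[0.16,-0.937,0,0,0,0.121,0.15],[0.16,-0.937,0,0,0,0.121,0.15],[0.16,-0.937,0,0,0,0.121,0.15],[0.16,-0.937,0,0,0,0.121,0.15],[0.16,-0.937,0,0,0,0.121,0.15],[0.16,-0.937,0,0,0,0.121,0.15],[0.16,-0.937,0,0,0,0.121,0.15]],
])

```text
time_s: 11.98
tool_pos: [0.5703, 0.0291, 0.1908]
tool_rot: [179.9, 0.2, -21.7]
force: [-1.0, -0.9, -1.9]
grip_width: 0.0265
grasp_force: 25.0
```

```bash
python3 go.py .5728 .029 .115 -21.8
cat > m6.py <<'E'
import sys; from h import *; import m3
x,y=float(sys.argv[1]),float(sys.argv[2])
for n in ('top','scene'):
    c=cam(n); P=cloud(c); Z=P[:,:,2]; r=np.hypot(P[:,:,0]-x,P[:,:,1]-y)
    m=(r<.035)&(Z>.1)&(Z<.18)
    if m.sum()<20: print(n,m.sum()); continue
    q=P[m]; print(n,m.sum(),'z pct',np.percentile(q[:,2],[1,5,50,95]).round(4))
    lo=np.percentile(q[:,2],2); b=q[(q[:,2]<lo+.014)]; print(' barrel',len(b),b.mean(0).round(4),np.ptp(b,axis=0).round(4))
    save(c,n+'_6.png')
m3.load(); P,Z,c=m3.P,m3.Z,m3.c; save(c,'w6.png')
r=np.hypot(P[:,:,0]-x,P[:,:,1]-y); m=(r<.033)&(Z>.12)&(Z<.175); print('wrist',m.sum())
q=P[m]; print(np.percentile(q[:,2],[1,50,99]),np.ptp(q,axis=0))
E
python3 m6.py .5728 .029; cd pics;  python3 -c "
import cv2; i=cv2.imread('w6.png'); cv2.imwrite('w6c.png',i[100:480])"
```

```text
t 11.9833 pos [0.5703 0.0291 0.1908] rot [ 1.7989e+02  1.6000e-01 -2.1690e+01] F [-1.  -0.9 -1.9] grip 0.0265 25.0
cmd [ 0.0085 -0.0034  0.2527] [0.0006 0.0009 0.0006] rows 1.818912601948812 0.031340905930863104
top 9
scene 486 z pct [0.1519 0.1536 0.1671 0.1771]
 barrel 201 [0.5834 0.0149 0.1595] [0.0408 0.0378 0.0153]
wrist 2594
[0.15131956 0.16644727 0.17415254] [0.03471075 0.04044518 0.02522078]
```

View pics/w6c.png

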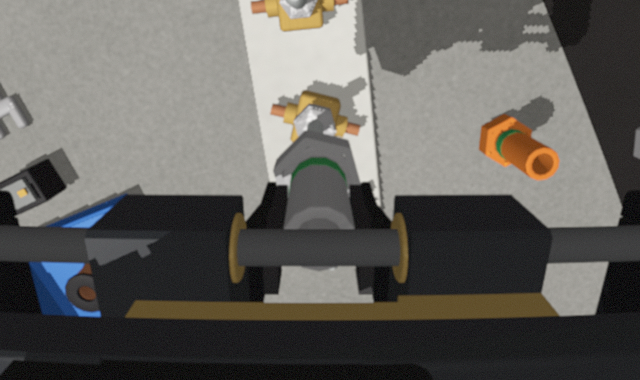

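```bash
cat > m7.py <<'E'
from h import *; import m3
from scipy.optimize import least_squares
m3.load(); P,Z,c=m3.P,m3.Z,m3.c
o=get_obs(); print(o['tool_pos'],o['tool_rot'])
x,y=o['tool_pos'][:2]; r=np.hypot(P[:,:,0]-x,P[:,:,1]-y)
m=(r<.03)&(Z>.12)&(Z<.185)
print(np.histogram(Z[m],bins=np.arange(.145,.185,.002)))
zt=.167
q=P[(r<.03)&(Z>zt-.003)&(Z<zt+.003)][:,:2]
h=cv2.convexHull(q.astype(np.float32)).reshape(-1,2)
# dense boundary: outermost point per azimuth bin on the camera side
a=np.degrees(np.arctan2(q[:,1]-y,q[:,0]-x)); b=[]
cen=np.degrees(np.arctan2(c['o'][1]-y,c['o'][0]-x))
for t in np.arange(-80,80,4):
    s=q[abs((a-cen-t+180)%360-180)<2]
    if len(s): b.append(s[np.argmax(np.hypot(*(s-[x,y]).T))])
b=np.array(b); print(len(b))
def hexd(p,A): 
    d=b-p[:2]; k=np.radians(p[2]+60*np.arange(6)); return (d@np.array([np.cos(k),np.sin(k)])).max(1)-A
for g in (5,25,45):
    f=least_squares(hexd,[x,y,g],args=(.020,),x_scale=[.001,.001,1],loss='soft_l1',f_scale=.0005); print(f.x,f.x[2]%60,np.sqrt(np.mean(f.fun**2)))
E
python3 m7.py
```

```text
[0.57108749 0.02804476 0.19211512] [ 1.79949110e+02  4.65946576e-02 -2.18532666e+01]
(array([  0,   0,   8,  52,  76,  70,  69,  76,  82,  77, 981, 923,  26,
        66,  64,  74,  79, 110, 100,  88]), array([0.145, 0.147, 0.149, 0.151, 0.153, 0.155, 0.157, 0.159, 0.161,
       0.163, 0.165, 0.167, 0.169, 0.171, 0.173, 0.175, 0.177, 0.179,
       0.181, 0.183, 0.185]))
40
[ 0.57343051  0.02635925 24.1181058 ] 24.118105799678663 0.0001589498127769917
[ 0.57343051  0.02635925 24.11812157] 24.118121573454257 0.000158949784410206
[ 0.57343051  0.02635925 24.11809384] 24.118093841529138 0.00015894983432424473
```

```bash
cat > m8.py <<'E'
from h import *; import m3
from scipy.optimize import least_squares
def fit(P,Z,c,x,y,zlo,zhi,A,rm,span,yaw=None):
    r=np.hypot(P[:,:,0]-x,P[:,:,1]-y); q=P[(r<rm)&(Z>zlo)&(Z<zhi)][:,:2]
    a=np.degrees(np.arctan2(q[:,1]-y,q[:,0]-x)); cen=np.degrees(np.arctan2(c['o'][1]-y,c['o'][0]-x)); b=[]
    for t in np.arange(-span,span,4):
        s=q[abs((a-cen-t+180)%360-180)<2]
        if len(s): b.append(s[np.argmax(np.hypot(*(s-[x,y]).T))])
    b=np.array(b)
    def e(p):
        k=np.radians((p[2] if yaw is None else yaw)+60*np.arange(6)); return ((b-p[:2])@np.array([np.cos(k),np.sin(k)])).max(1)-A
    f=least_squares(e,[x,y,24],x_scale=[.001,.001,1],loss='soft_l1',f_scale=.0005)
    return f.x,len(q),np.sqrt(np.mean(f.fun**2))
for i in range(3):
    m3.load(); P,Z,c=m3.P,m3.Z,m3.c; o=get_obs()
    S=fit(P,Z,c,*o['tool_pos'][:2],.164,.170,.020,.03,80); N=fit(P,Z,c,.5727,.029,.0455,.053,.015,.022,50)
    N2=fit(P,Z,c,.5727,.029,.0455,.053,.015,.022,50,23.7)
    print(o['tool_pos'].round(4),S,N,N2[0], 'move',(N[0]-S[0])[:2].round(4),(N2[0]-S[0])[:2].round(4))
E
python3 m8.py
```

```text
[0.5712 0.0284 0.1923] (array([ 0.57357372,  0.02660584, 24.09244546]), 1979, np.float64(0.0001474628595183231)) (array([ 0.57138725,  0.02919942, 24.04234942]), 708, np.float64(0.00017862592826415306)) [ 0.57140472  0.02923055 24.        ] move [-0.0022  0.0026] [-0.0022  0.0026]
[0.5713 0.0287 0.1925] (array([ 0.57374156,  0.0269375 , 24.45701938]), 1977, np.float64(0.00013223988513121505)) (array([ 0.57113293,  0.02933663, 24.23002988]), 688, np.float64(0.0003227794269834728)) [ 0.57115662  0.02938098 24.        ] move [-0.0026  0.0024] [-0.0026  0.0024]
[0.5713 0.029  0.1927] (array([ 0.57379537,  0.02725998, 24.30121092]), 1992, np.float64(0.00013625165779197973)) (array([ 0.57118751,  0.0292714 , 24.08060561]), 705, np.float64(0.00026598690247701864)) [ 0.57120883  0.02930687 24.        ] move [-0.0026  0.002 ] [-0.0026  0.002 ]
```

>>> servo_tool([
  [[-0.007,-0.003,0.05,0,0,0,0.15],[-0.007,-0.003,0.11,0,0,0,0.15],[-0.007,-0.003,0.15,0,0,0,0.15],[-0.007,-0.003,0.15,0,0,0,0.15],[-0.007,-0.003,0.15,0,0,0,0.15]],
])

```text
time_s: 12.75
tool_pos: [0.5693, 0.0313, 0.1473]
tool_rot: [180.0, 0.1, -21.7]
force: [0.9, 0.2, -1.6]
grip_width: 0.0268
grasp_force: 25.0
```

```bash
sed -i 's/\.164,\.170/o["tool_pos"][2]-.0275,o["tool_pos"][2]-.0215/' m8.py; python3 m8.py; python3 go.py .5728 .029 .079 -21.8
```

```text
[0.57   0.0315 0.1482] (array([ 0.57180728,  0.02981368, 24.20429082]), 1933, np.float64(0.00013684983350876302)) (array([ 0.57123481,  0.02933377, 23.97668275]), 594, np.float64(0.00020856613752032538)) [ 0.5712481   0.02935629 24.        ] move [-0.0006 -0.0005] [-0.0006 -0.0005]
[0.5704 0.0316 0.1487] (array([ 0.57259979,  0.03005426, 24.33323177]), 1940, np.float64(0.00013615796261325018)) (array([ 0.57132499,  0.02933448, 24.12423469]), 553, np.float64(0.00023545349655676792)) [ 0.5713461   0.02936129 24.        ] move [-0.0013 -0.0007] [-0.0013 -0.0007]
[0.5706 0.0316 0.1489] (array([ 0.57293448,  0.03018227, 24.14427376]), 1948, np.float64(0.00013119834798574177)) (array([ 0.57119483,  0.02934446, 25.12961153]), 531, np.float64(0.0002269598737442)) [ 0.57125884  0.02943055 24.        ] move [-0.0017 -0.0008] [-0.0017 -0.0008]
t 12.9 pos [0.5706 0.0316 0.1489] rot [-1.7996e+02 -1.0000e-01 -2.1690e+01] F [ 0.  -0.7 -1.3] grip 0.0268 25.0
cmd [0.0097 0.0054 0.233 ] [-0.0002 -0.0006  0.0006] rows 1.6779129019182428 0.02108206123002166
```

>>> servo_tool([
  [[-0.001,0.003,0.04,0,0,0,0.15],[-0.001,0.003,0.08,0,0,0,0.15],[-0.001,0.003,0.12,0,0,0,0.15],[-0.001,0.003,0.15,0,0,0,0.15],[-0.001,0.003,0.165,0,0,0,0.15],[-0.001,0.003,0.165,0,0,0,0.15],[-0.001,0.003,0.165,0,0,0,0.15],[-0.001,0.003,0.165,0,0,0,0.15]],
])

```text
time_s: 13.57
tool_pos: [0.5696, 0.031, 0.0987]
tool_rot: [-180.0, -0.0, -21.7]
force: [-0.3, 0.3, -1.8]
grip_width: 0.0268
grasp_force: 25.0
```

>>> servo_tool([
  [[0,0,0.01,0,0,0,0.15],[0,0,0.02,0,0,0,0.15],[0,0,0.03,0,0,0,0.15],[0,0,0.035,0,0,0,0.15],[0,0,0.035,0,0,0,0.15]],
])

```text
time_s: 13.98
tool_pos: [0.5687, 0.0308, 0.0872]
tool_rot: [180.0, 0.0, -21.7]
force: [0.4, 0.1, -3.0]
grip_width: 0.0263
grasp_force: 25.0
```

>>> servo_tool([
  [[0,0,0.008,0,0,0,0.15],[0,0,0.014,0,0,0,0.15],[0,0,0.02,0,0,0,0.15],[0,0,0.02,0,0,0,0.15],[0,0,0.02,0,0,0,0.15]],
])

```text
time_s: 14.4
tool_pos: [0.569, 0.0308, 0.0816]
tool_rot: [180.0, 0.0, -21.7]
force: [-0.2, 0.0, -1.8]
grip_width: 0.0267
grasp_force: 25.0
```

Run:
```python
from h import *
o=get_obs(); print(o['tool_pos'],o['force'],o['wrist_torque'])
c=cam('scene'); P=cloud(c); Z=P[:,:,2]; x,y=.5728,.029; r=np.hypot(P[:,:,0]-x,P[:,:,1]-y)
m=(r<.026)&(Z>.03)&(Z<.09); print(np.histogram(Z[m],bins=np.arange(.03,.09,.003)))
cv2.imwrite('pics/s7.png',cv2.resize(c['frame'][190:290,260:400,::-1],None,fx=5,fy=5,interpolation=cv2.INTER_CUBIC))
```

```text
[0.56902565 0.03082014 0.08162274] [-0.15951467  0.01181969 -1.76878315] [ 0.09103608 -0.00398518 -0.00968549]
(array([ 58,  60,  37,   1,  27,  24,  29,  35,  44, 137,  28,  15,  19,
        20,  20,  14,  16,  26,  31]), array([0.03 , 0.033, 0.036, 0.039, 0.042, 0.045, 0.048, 0.051, 0.054,
       0.057, 0.06 , 0.063, 0.066, 0.069, 0.072, 0.075, 0.078, 0.081,
       0.084, 0.087]))
```

View pics/s7.png

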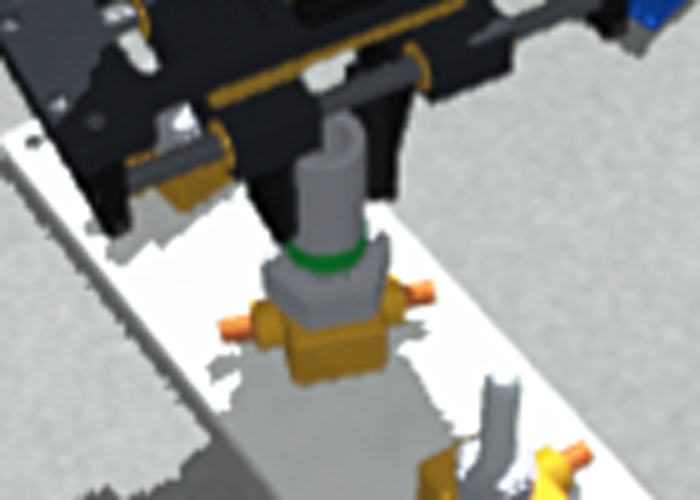

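>>> servo_tool([
  [[0,0,0.004,0,0,0,0.15],[0,0,0.008,0,0,0,0.15],[0,0,0.012,0,0,0,0.15],[0,0,0.012,0,0,0,0.15],[0,0,0.012,0,0,0,0.15]],
])

```text
time_s: 14.87
tool_pos: [0.569, 0.0308, 0.078]
tool_rot: [180.0, 0.0, -21.7]
force: [0.0, 0.2, -0.7]
grip_width: 0.0264
grasp_force: 25.0
```

>>> servo_tool([
  [[0,0,0.002,0,0,0,0.15],[0,0,0.004,0,0,0,0.15],[0,0,0.005,0,0,0,0.15],[0,0,0.005,0,0,0,0.15]],
])

```text
time_s: 15.2
tool_pos: [0.5694, 0.0309, 0.0775]
tool_rot: [180.0, -0.0, -21.7]
force: [-1.5, -0.1, 4.4]
grip_width: 0.0262
grasp_force: 25.0
```

>>> servo_tool([
  [[0,0,0.002,0,0,0,0.15],[0,0,0.002,0,0,0,0.15],[0,0,0.002,0,0,0,0.15],[0,0,0.002,0,0,0,0.15],[0,0,0.002,0,0,0,0.15]],
])

```text
time_s: 15.62
tool_pos: [0.5695, 0.0309, 0.0775]
tool_rot: [180.0, -0.1, -21.7]
force: [-3.6, -0.6, 8.4]
grip_width: 0.0263
grasp_force: 25.0
```

Run:
```python
from h import *
o=get_obs(); print(o['tool_pos'],o['tool_rot'],o['force'],o['wrist_torque'],o['joint_velocities'].round(2))
x,y=.5728,.029
for n in ('scene','wrist'):
    c=cam(n); P=cloud(c); Z=P[:,:,2]; r=np.hypot(P[:,:,0]-x,P[:,:,1]-y)
    m=(r<.026)&(r>.015)&(Z>.044)&(Z<.066); print(n,np.histogram(Z[m],bins=np.arange(.044,.066,.002))[0])
c=cam('top');P=cloud(c);Z=P[:,:,2]
for nm,x,y in (('yel',.6199,-.2241),('red',.4302,-.2619),('orange',.4884,-.1208),('coil',.499,.295)):
    m=(np.hypot(P[:,:,0]-x,P[:,:,1]-y)<.025)&(Z>.03)&(Z<.1); print(nm,m.sum(),P[m].mean(0) if m.any() else '',Z[m].max() if m.any() else '')
```

```text
[0.56952609 0.03092917 0.07746153] [ 1.79982777e+02 -5.92789271e-02 -2.16820584e+01] [-3.56064471 -0.62472889  8.36045693] [-0.09798929  0.81271263 -0.05807797] [-0.15  0.05 -0.02 -0.01  0.01 -0.06  0.02]
scene [25 21 17 15 62 73 10  0  0  0  0]
wrist [  75   76   77  260 1143   18    0    0    0    0    0]
yel 320 [ 0.61865581 -0.22245813  0.06135024] 0.07895454761051357
red 330 [ 0.43003021 -0.26019252  0.06147641] 0.07973513612976635
orange 0  
coil 452 [0.50038332 0.29405606 0.03664017] 0.04329334610630797
```

```bash
python3 -c "
from cell import env; print(env.sign_off())"
```

```text
the job is handed in; nothing more can be done
None
```

The job is handed in: the coil lies flat in the blue tray and the green-band (medium) spanner is home, upright and still gripped on the middle valve's nut; I measured that nut at 30 mm across flats with the camera, so I tried only this spanner.

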